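Turn the top leaf of the desk binder

ROBOT

A 6-joint arm with a two-finger parallel gripper is mounted at the origin on the work surface; the furniture and walls round the work are solid. World frame = base frame: x ahead of the robot, y to its left, z up, the work surface at z = 0. Lengths are in m, angles in rad, forces in N, time in s.
With the tool pointing down it reaches from about 0.275 to 0.825 m from the base axis. Payload 4.9 kg.
Tool frame: the origin (TCP) lies midway between the tips of the shut fingers; the grasp point (between the pads) lies 19 mm behind it (grip_point_offset is the distance from the TCP to the grasp point, in m); z points along the fingers, y is the line along which they close (so a half turn about z gives the same grasp; the last joint's range is limited). The gripper opens to 85 mm and grips with 20 to 120 N. Pads are 22 mm wide; open, the fingers measure 114 mm over their backs; the gripper's body (76 mm by 85 mm) begins 54 mm behind the grasp point. The pads swing forward as they close: fully open they stand 13 mm farther back than shut.
Start: joints at [1.211, 0.326, -0.193, 1.052, 0, 1.437], TCP at [0.123, 0.536, 0.231] pointing down, gripper open.
Joint ranges: [-2.65, 2.65], [-0.97, 1.79], [-1.3, 1.35], [-1.93, 2.1], [-1.47, 1.37], [-3.14, 3.14]. Speed limits (rad/s): [2.57, 2.57, 3.14, 3.14, 3.14, 3.14].

INTERFACE

Orientations are given as a rotation vector (axis times angle).
In Python, from cell import * gives the robot as it stands. Calls block until the motion is done:
- movep(position, orientation): joint-space move of the TCP to a pose.
- move_l(position, velocity=0.15, rot=None, until_force=None): straight line of the TCP; rot=None keeps the orientation; velocity is the mean speed in m/s. With until_force (N) it stops when the force on the tool has changed by that much, and returns True; else False.
- set_joints(angles): joint-space move.
- let_go() and grab(newtons=None): open the fingers fully, or close them until they stop; newtons is the grip in N (None keeps the last).
- sleep(seconds).
- ik(position, orientation): joint angles nearest the present ones, or None.
- get_state(): the state.
- grab_frame(name): name is "scene" or "top"; returns a dict with "img" (480x640x3 uint8, red, green, blue), "fx", "fy", "cx", "cy" (pixels), "cam_to_world" (4x4, takes a point from camera to world coordinates). Camera axes: x right, y down, z forward; pixel columns grow to the right and rows downward; lengths in m; the calibration is good to about 2 mm. A picture is of the moment at which its call begins. There is no depth.
A pose or a line that the arm cannot do raises MotionError and nothing moves.
- sign_off(): hands the job in; it is judged then, once.
Trained networks look in the newest picture that a camera, given by its name, has taken for a name from the list of things; names that differ only in an ending like _2 or _b are one class to them, and where a whole thing is asked for, a point or a joint stands for the part that bears it (a point fixed in the world has none). Each returns a list of dicts, best first, with "score" (0 to 1); they miss things now and then, are a little off and sometimes report something else, mostly with a low value. They report only what shows in the picture. A call takes as long as a camera call. They do not tell look-alikes from the thing itself.
- spot_in(camera, name): "centre" ([column, row] in pixels, amid what is visible of it).
- silhouettes(camera, name): "mask" (480x640 bool, what is visible of it) and "centre" ([column, row] in pixels, amid what is visible of it).
- tip_of(camera, name): "centre" ([column, row] in pixels: a listed point, or the origin of a listed thing).
The state is a dict: "clock": time; "q": joint angles; "joint_velocities": joint speeds; "tau": joint torques, N m; "position": TCP position; "eef_rot": TCP orientation; "contact_force": force on the tool from outside, world axes, zero at the start; "wrist_torque": the same for the moment, N m; "finger_gap": opening from 0.0 (shut) to 1.0 (fully open); "grasp_force": force on a finger pad.
Only numpy, scipy, OpenCV 4.12 (cv2) and the standard library are available. Lean on these libraries where they do the work, as an engineer would, in place of code of your own. Each camera call takes 0.05 s, during which the arm holds its last target. There are 200 camera calls.

TASK

The ring binder lies open on the desk with a padlock on its bare right-hand cover. First push the padlock with the fingertips off the right-hand edge of the cover, so that it lies flat on the desk just beside the binder (push it, do not pick it up); then turn only the top leaf over the rings with the fingertips (its tab is the one nearest the robot; do not grip it) and press it down until it lies flat on the right-hand cover. Leave the leaf below it and everything else on the desk where they are.

Things in the scene. Friction and masses are not known exactly. Their poses are not given: they have to be found in the camera images.
- binder: Open ring binder, black covers, fixed to the desk. Origin on the desk under the middle of the ring spine; +x along the spine away from the robot, +y to its left side, +z up. Covers 216 mm along x, 4 mm thick, reaching 135 mm either side of the spine. Three steel rings, 22 mm outer radius, at x = -70, 0, 70 mm, tops at 47 mm. The right cover is bare but for the padlock
- ring_axis (a point): a point on the axis about which both leaves turn: parallel to the binder's x, 25 mm above the desk over its origin. Left of it lies a fixed solid stack of leaves (x -100 to 100, y 22 to 128 mm, top at 39 mm) with a fixed tab at x 47 to 93 mm, reaching y 158 mm, z 36 to 38.5 mm; the two turning leaves lie on this stack
- leaf_top (a joint): angle of the uppermost leaf about the ring axis: 0 flat on the left stack, 1.57 upright, 3.14 flat on the right cover. Starts at 0 to 0.25. Stiff hinge: the leaf stays at whatever angle it is left; about 1 N at its tab moves it
- leaf_top_tab (a point): middle of the outer edge of the top leaf's tab. Leaf: rigid grey panel, 200 mm along the spine, reaching 130 mm from it, 2.5 mm thick, 0.07 kg. Tab: 46 mm along the spine, centred at binder x = -60 mm (nearest the robot), reaching 158 mm from the spine, so 23 mm beyond the cover. At joint 0 its mid plane is 44 mm above the desk, free space under the tab down to the desk; at 3.14 it is 6 mm above the desk
- leaf_next (a joint): angle of the second leaf, just under the top one; same meaning, starts at 0 and is to stay there
- leaf_next_tab (a point): middle of the outer edge of the second leaf's tab: same size as the top leaf's, centred at binder x = 4 mm, 40.5 mm above the desk; not to be turned
- padlock: padlock lying on its face on the right cover, 72 mm long with its shackle, 45 mm wide, 21 mm high, about 0.19 kg. Origin at the middle of its underside; its x axis points from the body (x -36 to 5 mm) to the shackle's bow (x 36 mm); centre of mass near x = -14 mm. Its long axis starts roughly along the spine
- marker: black marker pen lying on the desk along the binder's far end, 138 mm long, 18 mm thick; bystander; origin at the middle of its underside
- clip: black binder clip on the desk at the binder's far end, 32x31x38 mm; bystander; origin at the middle of its underside
- stamp: wooden rubber stamp standing on the desk, 26x54x67 mm; bystander; origin at the middle of its underside
- tape_roll: roll of packing tape lying flat on the desk, 104 mm across, 48 mm high; bystander; origin at the middle of its underside
- mug: mug on the desk at the right, 80x115x102 mm; bystander; origin at the middle of its underside
- stapler: black stapler on the desk at the left, 151x46x60 mm; bystander; origin at the middle of its underside
- tape_measure: tape measure standing on the desk at the far left, 34x83x67 mm; bystander; origin at the middle of its underside
- key_c07: key on a tag lying on the desk at the left, 138x34x4 mm; bystander; origin at the middle of its underside
Not all that is in view belongs to the job. What is shaped like the padlock but grey or orange is not meant.

How it is judged:
On the way, in this order (a step that is already met when the one before it is completed fails the run):
1. the padlock lies flat on the desk, off the right-hand edge of the cover, while the top leaf is still on the left (y of padlock in the frame of binder below -0.155 m and angle between padlock's own z axis and vertical below 0.035 rad and height (world z) of padlock below 0.0025 m and value of joint leaf_top below 0.8 rad), for 0.2 s.
2. the top leaf has been turned over the rings (value of joint leaf_top above 2 rad), for 0.1 s.
At the end, for the whole second after the job is handed in: Top leaf flat on the right cover (within 0.08 rad); next leaf still on the left (below 0.15 rad); padlock flat and still on the desk, its middle 155 to 360 mm right of the spine and within 200 mm of the binder's middle along the spine (value of joint leaf_top above 3.06 rad and value of joint leaf_next below 0.15 rad and y of padlock in the frame of binder between -0.36 and -0.155 m and angle between padlock's own z axis and vertical below 0.035 rad and height (world z) of padlock below 0.0025 m and x of padlock in the frame of binder between -0.2 and 0.2 m and linear speed of padlock below 0.02 m/s); the robot touches nothing.
It fails at once if the padlock is lifted more than 25 mm or tipped over (height (world z) of padlock above 0.029 m or angle between padlock's own z axis and vertical above 0.6 rad).
It fails at once if the next leaf is raised by more than 0.35 rad (value of joint leaf_next above 0.35 rad).
It fails at once if the top leaf is gripped or forced while it is being turned (more than 30 N between the fingers and the leaf before it lies at 2.8 rad) (contact force between the fingers and leaf_top above 30 N and value of joint leaf_top below 2.8 rad).
It fails at once if a bystander is moved by more than 30 mm (distance of any of marker, clip, stamp, tape_roll, mug, stapler, tape_measure, key_c07 from where it was at the start of the episode above 0.03 m).
It also fails if it takes over 59 s, if anything falls off the work surface, if the arm or the gripper's body presses on something with over 40 N, if the wrist force passes 120 N, or if a joint passes its speed limit or range.

## Working session

There is one attempt and no reset: what is moved stays moved. The work goes in short steps, each a Python script; the robot and the scene stay as the last script left them, time stands still between calls to the robot, and variables do not carry over. Pictures are saved under pics/ and viewed, at most 10 in all, crops included, and the job is handed in when it is done.

```bash
mkdir -p pics; ls
cat > h.py <<'E'
from cell import *
import numpy as np, cv2
def ray(f,px):
    d=np.array([(px[0]-f["cx"])/f["fx"],(px[1]-f["cy"])/f["fy"],1.0]);T=np.array(f["cam_to_world"])
    return T[:3,3],T[:3,:3]@d
def onz(f,px,z):
    o,d=ray(f,px);return o+d*(z-o[2])/d[2]
def save(f,n,box=None,s=1):
    im=f["img"][:,:,::-1]
    if box: im=im[box[1]:box[3],box[0]:box[2]]
    cv2.imwrite("pics/"+n,cv2.resize(im,None,fx=s,fy=s,interpolation=cv2.INTER_CUBIC))
E
python3 - <<'E'
from h import *
np.set_printoptions(precision=3,suppress=True)
Z=dict(binder=0,ring_axis=.025,leaf_top_tab=.044,leaf_next_tab=.0405,padlock=.004,marker=0,clip=0,stamp=0,tape_roll=0,mug=0,stapler=0,tape_measure=0,key_c07=0)
for c in("top","scene"):
    f=grab_frame(c);save(f,c+"0.png")
    print(c,np.array(f["cam_to_world"])[:3,3])
    for n,z in Z.items():
        for r in tip_of(c,n)[:3]:print(n,round(r["score"],2),np.round(r["centre"]),onz(f,r["centre"],z))
print(get_state())
E
```

```text
pics
top [0.287 0.043 1.215]
binder 0.82 [346. 238.] [ 0.521 -0.02   0.   ]
ring_axis 0.77 [347. 234.] [ 0.527 -0.019  0.025]
leaf_top_tab 0.88 [283. 256.] [0.462 0.146 0.044]
leaf_next_tab 0.54 [285. 232.] [0.525 0.143 0.04 ]
padlock 0.91 [265. 206.] [0.604 0.202 0.004]
padlock 0.9 [388. 234.] [ 0.536 -0.132  0.004]
padlock 0.6 [286. 306.] [0.335 0.134 0.004]
marker 0.75 [368. 192.] [ 0.652 -0.078  0.   ]
marker 0.2 [490. 218.] [ 0.589 -0.407  0.   ]
clip 0.61 [326. 190.] [0.655 0.037 0.   ]
stamp 0.7 [203. 313.] [0.312 0.351 0.   ]
stamp 0.38 [346. 234.] [ 0.533 -0.018  0.   ]
tape_roll 0.81 [474. 280.] [ 0.417 -0.361  0.   ]
mug 0.64 [490. 218.] [ 0.587 -0.407  0.   ]
stapler 0.96 [184. 215.] [0.572 0.421 0.   ]
stapler 0.17 [474. 280.] [ 0.418 -0.361  0.   ]
tape_measure 0.65 [225. 173.] [0.696 0.318 0.   ]
key_c07 0.6 [160. 272.] [0.414 0.474 0.   ]
key_c07 0.32 [343. 236.] [ 0.527 -0.01   0.   ]
scene [ 1.118 -0.636  1.09 ]
binder 0.97 [311. 281.] [ 0.529 -0.023  0.   ]
binder 0.31 [213. 405.] [ 0.598 -0.41   0.   ]
ring_axis 0.64 [313. 270.] [ 0.523 -0.008  0.025]
leaf_top_tab
[... 350 characters left out ...]
.347 0.   ]
mug 0.61 [212. 402.] [ 0.593 -0.408  0.   ]
stapler 0.86 [428. 203.] [0.591 0.416 0.   ]
stapler 0.75 [392. 168.] [0.416 0.475 0.   ]
tape_measure 0.66 [444. 241.] [0.708 0.322 0.   ]
key_c07 0.48 [391. 168.] [0.415 0.473 0.   ]
{'clock': 1.4, 'q': array([ 1.211,  0.326, -0.193,  1.052, -0.   ,  1.437]), 'joint_velocities': array([-0.   ,  0.001,  0.   , -0.001,  0.001, -0.001]), 'tau': array([ -0.002, -44.333,  26.275,   0.001,  -0.   ,  -0.   ]), 'position': array([0.123, 0.536, 0.231]), 'eef_rot': array([-0.354, -3.122,  0.   ]), 'contact_force': array([0.205, 0.366, 0.007]), 'wrist_torque': array([-0.027,  0.007,  0.005]), 'grasp_force': 0.0, 'finger_gap': 1.0013348888463294}
```

Run:
```python
from h import *
im=cv2.imread("pics/top0.png")[170:330,240:520]
cv2.imwrite("pics/crop.png",cv2.resize(im,None,fx=2.8,fy=2.8,interpolation=cv2.INTER_CUBIC))
```

```text
(no output)
```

View pics/crop.png

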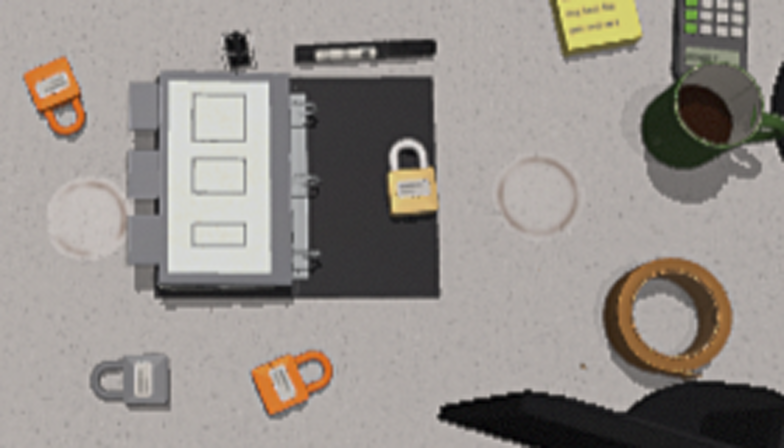

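View pics/scene0.png

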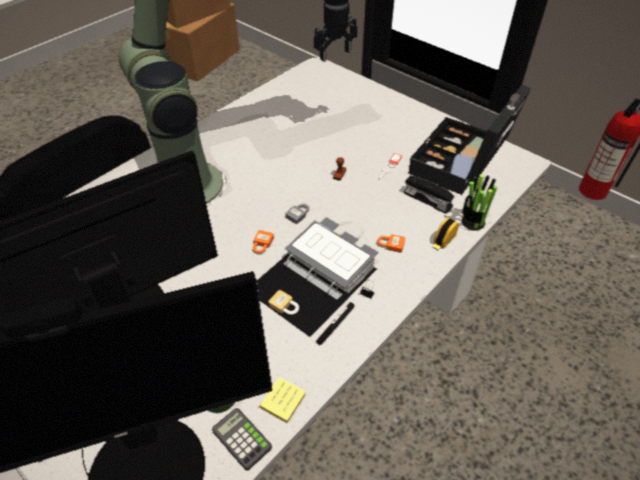

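The crop shows the brass padlock on the bare right cover at top px (387,234). The look-alikes are orange (262,205), orange (344,306) and grey (287,306), all on the desk. The brass one is the one meant, because it alone lies on the cover and has the right colour. The scene view shows monitors near the robot's right side, so I'll check the full top view.

View pics/top0.png

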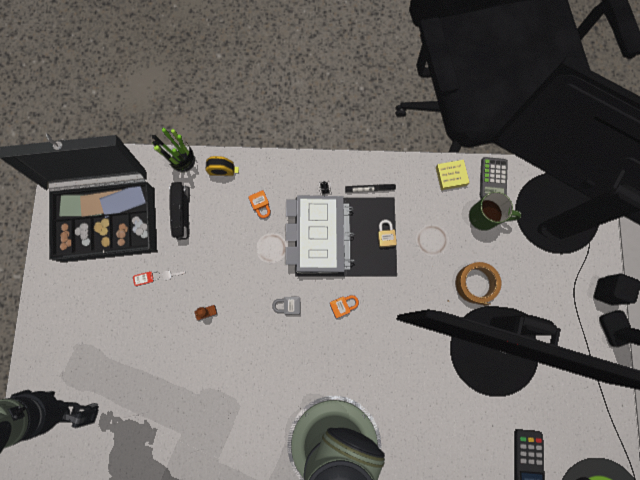

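Run:
```python
from h import *
np.set_printoptions(precision=4,suppress=True)
f=grab_frame("top")
c=lambda u,v:(240+(u+.5)/2.8-.5,170+(v+.5)/2.8-.5)
for n,u,v,z in [("far",432,77,.004),("near",439,297,.004),("ring far",291,95,.03),("leaf tl",162,73,.0455),("leaf bl",163,272,.0455),("tab bl",127,264,.0455),("tab tl",127,213,.0455),("tab2 tl",127,151,.042),("tab2 bl",127,200,.042),("padlock bow",408,139,.012),("pl bodyL",389,215,.02),("pl bodyR",437,212,.02),("pl R top",434,164,.02),("marker l",295,53,.009),("marker r",436,45,.009)]:
    print(n,onz(f,c(u,v),z))
for r in silhouettes("top","padlock")[:4]:
    m=r["mask"].astype(np.uint8);cc=cv2.findContours(m,0,2)[0];k=cv2.minAreaRect(max(cc,key=len));print(r["score"],r["centre"],k,[onz(f,p,.015)[:2] for p in cv2.boxPoints(k)])
```

```text
far [ 0.6384 -0.1473  0.004 ]
near [ 0.4236 -0.1539  0.004 ]
ring far [ 0.6092 -0.0093  0.03  ]
leaf tl [0.6228 0.1131 0.0455]
leaf bl [0.4345 0.105  0.0455]
tab bl [0.4409 0.1382 0.0455]
tab tl [0.4883 0.1403 0.0455]
tab2 tl [0.5475 0.1431 0.042 ]
tab2 bl [0.5011 0.1411 0.042 ]
padlock bow [ 0.5738 -0.1231  0.012 ]
pl bodyL [ 0.4979 -0.1043  0.02  ]
pl bodyR [ 0.5021 -0.1495  0.02  ]
pl R top [ 0.5483 -0.1467  0.02  ]
marker l [ 0.6572 -0.0133  0.009 ]
marker r [ 0.6693 -0.1504  0.009 ]
0.94 [341.0, 305.5] ((343.70001220703125, 304.4000244140625), (18.335756301879883, 26.832813262939453), 63.43495178222656) [array([0.3484, 0.0262]), array([ 0.3812, -0.0354]), array([ 0.3396, -0.0573]), array([0.3072, 0.004 ])]
0.83 [291.5, 306.4] ((286.0, 305.5), (17.0, 28.0), 90.0) [array([0.3576, 0.1708]), array([0.3597, 0.0982]), array([0.3162, 0.0966]), array([0.3141, 0.1687])]
0.66 [260.9, 201.0] ((260.5000305175781, 205.00001525878906), (26.385602951049805, 16.099689483642578), 63.43495178222656) [array([0.6247, 0.2503]), array([0.646 , 0.2124]), array([0.5812, 0.1773]), array([0.5603, 0.2149])]
0.63 [387.6, 237.3] ((385.9512023925781, 233.5609893798828), (27.828746795654297, 18.331636428833008), 83.6598129272461) [array([ 0.5684, -0.0957]), array([ 0.5754, -0.1444]), array([ 0.5004, -0.1526]), array([ 0.4936, -0.1044])]
```

The full top view shows the brass padlock at (387,234). A monitor's upper-left corner hangs near (399,318), so I'll triangulate it and check reach for the plan.

```bash
cat >> h.py <<'E'
from scipy.spatial.transform import Rotation as Ro
O=np.array([.527,-.016,0]);YAW=.037
RB=Ro.from_euler("z",YAW).as_matrix()
def B(x,y,z): return O+RB@np.array([x,y,z])
def inB(p): return RB.T@(np.array(p)-O)
def tilt(elev,flip=1,az=0):
    # tool z points (binder) +x and down by elev; tool y horizontal
    z=np.array([np.cos(elev),0,-np.sin(elev)]);y=np.array([0,float(flip),0]);x=np.cross(y,z)
    return Ro.from_matrix(RB@Ro.from_euler("z",az).as_matrix()@np.c_[x,y,z]).as_rotvec()
def tri(f,p,g,q):
    o,d=ray(f,p);O2,e=ray(g,q);A=np.c_[d,-e];s=np.linalg.lstsq(A,O2-o,rcond=None)[0]
    a=o+d*s[0];b=O2+e*s[1];return (a+b)/2,np.linalg.norm(a-b)
E
python3 - <<'E'
from h import *
np.set_printoptions(precision=3,suppress=True)
f=grab_frame("top");g=grab_frame("scene")
for n,p,q in[("corner a",(399,317),(190,155)),("corner b",(399,317),(215,265)),("tab",(283,256),(332,222)),("tab",tip_of("top","leaf_top_tab")[0]["centre"],tip_of("scene","leaf_top_tab")[0]["centre"])]:
    print(n,*tri(f,p,g,q),inB(tri(f,p,g,q)[0]))
for fl in(1,-1):
  for n,p,e in[("push0",B(0,-.06,.1),90),("push1",B(0,-.06,.009),90),("push2",B(0,-.2,.009),90)]+[("arc%d"%t,B(-.068,.145*np.cos(np.radians(t)),.03+.15*np.sin(np.radians(t))),el) for el in (30,45,60) for t in(0,45,90,135,175)]:
    print(fl,n,e,ik(p,tilt(np.radians(e),fl)))
E
```

```text
corner a [ 0.296 -0.12   0.345] 0.04091467765340544 [-0.235 -0.095  0.345]
corner b [ 0.316 -0.158  0.016] 0.0007393689263567001 [-0.216 -0.134  0.016]
tab [0.46  0.143 0.043] 0.004328462509656304 [-0.061  0.161  0.043]
tab [ 0.459  0.075 -0.214] 0.20836089085050588 [-0.065  0.093 -0.214]
1 push0 90 [-0.281  0.424 -0.415  0.732  0.    -0.318]
1 push1 90 [-0.281  0.553 -0.494  0.524  0.    -0.318]
1 push2 90 [-0.512  0.609 -0.378  0.584  0.    -0.549]
1 arc0 30 None
1 arc45 30 None
1 arc90 30 None
1 arc135 30 None
1 arc175 30 None
1 arc0 45 None
1 arc45 45 None
1 arc90 45 [-0.412 -0.157 -1.278 -0.284  0.312 -0.328]
1 arc135 45 [-0.745  0.07  -1.252 -0.368  0.522 -0.612]
1 arc175 45 [-0.845  0.468 -1.28  -0.744  0.578 -0.71 ]
1 arc0 60 [ 0.152  0.33  -1.186 -0.467 -0.057  0.1  ]
1 arc45 60 [ 0.016 -0.013 -1.083 -0.022  0.011 -0.019]
1 arc90 60 [-0.319 -0.119 -1.012  0.181  0.175 -0.312]
1 arc135 60 [-0.607  0.037 -1.011  0.089  0.305 -0.577]
1 arc175 60 [-0.703  0.311 -1.069 -0.212  0.344 -0.669]
-1 push0 90 [-0.281  0.424 -0.415  0.732  0.     2.824]
-1 push1 90 [-0.281  0.553 -0.494  0.524  0.     2.824]
-1 push2 90 [-0.512  0.609 -0.378  0.584  0.     2.593]
-1 arc0 30 None
-1 arc45 30 None
-1 arc90 30 None
-1 arc135 30 None
-1 arc175 30 None
-1 arc0 45 None
-1 arc45 45 None
-1 arc90 45 [-0.412 -0.157 -1.278 -0.284  0.312  2.813]
-1 arc135 45 [-0.745  0.07  -1.252 -0.368  0.522  2.529]
-1 arc175 45 [-0.845  0.468 -1.28  -0.744  0.578  2.432]
-1 arc0 60 [ 0.152  0.33  -1.186 -0.467 -0.057 -3.042]
-1 arc45 60 [ 0.016 -0.013 -1.083 -0.022  0.011  3.123]
-1 arc90 60 [-0.319 -0.119 -1.012  0.181  0.175  2.83 ]
-1 arc135 60 [-0.607  0.037 -1.011  0.089  0.305  2.565]
-1 arc175 60 [-0.703  0.311 -1.069 -0.212  0.344  2.473]
```

Run:
```python
import cv2,numpy as np
a=cv2.imread("pics/top0.png")[295:365,385:485];b=cv2.imread("pics/scene0.png")[140:300,130:290]
a=cv2.resize(a,(500,350),interpolation=cv2.INTER_CUBIC);b=cv2.resize(b,(560,560),interpolation=cv2.INTER_CUBIC)
c=np.zeros((560,800,3),np.uint8);c[:350,:400]=cv2.resize(a,(400,280)).repeat(1,0)[:280].__class__ and cv2.copyMakeBorder(cv2.resize(a,(400,280)),0,70,0,0,0);c[:400,400:]=cv2.resize(b,(400,400))
c=cv2.convertScaleAbs(c,alpha=1.8,beta=30);cv2.imwrite("pics/mon.png",c)
```

```text
(no output)
```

View pics/mon.png

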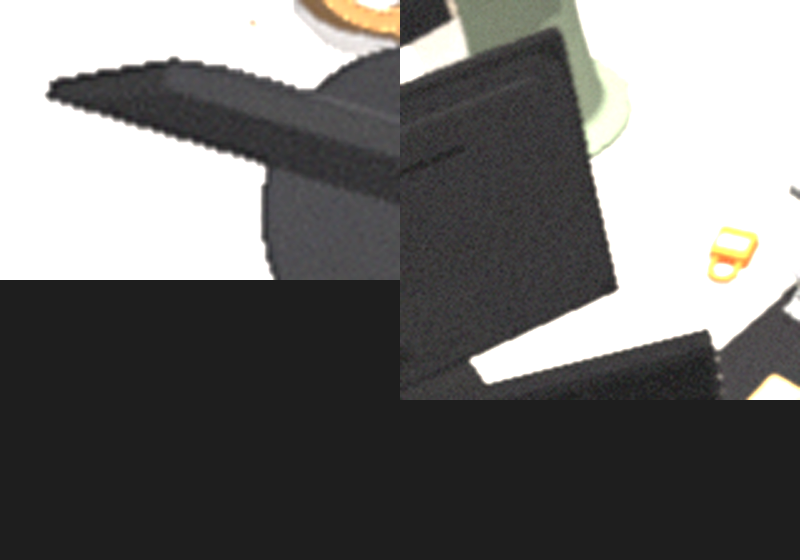

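The top crop shows the monitor's lower corner at px (397,318) and its upper corner at (429,310). In the scene view they are at (216,256) and (194,151).

Run:
```python
from h import *
np.set_printoptions(precision=3,suppress=True)
f=grab_frame("top");g=grab_frame("scene")
for p,q in[((397.5,318),(216,256)),((429.5,310),(194,151)),((423,312),(190,154))]: print(*tri(f,p,g,q))
for fl in(1,):
  for az in(-.5,-.3,0):
   for el in(55,60,70):
    for t,z in((0,.02),(178,.03)):
     p=B(-.068,.146*np.cos(np.radians(t)),z);print(az,el,t,ik(p,tilt(np.radians(el),fl,az)))
```

```text
[ 0.314 -0.149  0.042] 0.003084240819356058
[ 0.322 -0.149  0.386] 0.0032494971752464762
[ 0.314 -0.147  0.372] 0.011905426491615112
-0.5 55 0 [ 0.398  0.43  -1.088 -0.375 -0.45   0.762]
-0.5 55 178 [-0.505  0.397 -1.234 -0.671  0.024 -0.034]
-0.5 60 0 [ 0.352  0.395 -1.037 -0.238 -0.372  0.743]
-0.5 60 178 [-0.502  0.346 -1.145 -0.444  0.02  -0.034]
-0.5 70 0 [ 0.264  0.368 -0.921  0.015 -0.229  0.696]
-0.5 70 178 [-0.497  0.327 -0.963 -0.069  0.012 -0.032]
-0.3 55 0 [ 0.321  0.425 -1.185 -0.568 -0.322  0.497]
-0.3 55 178 [-0.615  0.39  -1.229 -0.63   0.199 -0.292]
-0.3 60 0 [ 0.286  0.378 -1.117 -0.382 -0.264  0.487]
-0.3 60 178 [-0.592  0.342 -1.141 -0.413  0.162 -0.287]
-0.3 70 0 [ 0.22   0.349 -0.971 -0.06  -0.159  0.458]
-0.3 70 178 [-0.551  0.327 -0.961 -0.053  0.097 -0.271]
0 55 0 [ 0.164  0.432 -1.28  -0.749 -0.073  0.104]
0 55 178 [-0.752  0.382 -1.151 -0.421  0.419 -0.69 ]
0 60 0 [ 0.155  0.367 -1.193 -0.51  -0.059  0.103]
0 60 178 [-0.706  0.35  -1.078 -0.259  0.345 -0.672]
0 70 0 [ 0.14   0.331 -1.016 -0.123 -0.035  0.097]
0 70 178 [-0.622  0.341 -0.924  0.026  0.211 -0.629]
```

```bash
cat > fit.py <<'E'
from h import *
np.set_printoptions(precision=3,suppress=True)
rows=[];rhs=[];lat=[]
for x in np.linspace(.3,.75,5):
  for y in(-.2,.1,.3):
    for z in(.02,.15,.3):
      for el in (90,):
        q=ik([x,y,z],tilt(np.pi/2))
        if q is None: continue
        c,s=np.cos(q[0]),np.sin(q[0]);r=c*x+s*y;lat.append(-s*x+c*y)
        a=q[1];b=q[1]-q[2]
        rows.append([1,0,np.sin(a),np.cos(a),np.sin(b),np.cos(b)]);rhs.append(r)
        rows.append([0,1,np.cos(a),-np.sin(a),np.cos(b),-np.sin(b)]);rhs.append(z)
A=np.array(rows);k,res,_,_=np.linalg.lstsq(A,np.array(rhs),rcond=None)
print(k,np.abs(A@k-rhs).max(),np.mean(lat),np.std(lat))
E
python3 fit.py
```

```text
[-0.    -0.119  0.514 -0.     0.07   0.398] 4.718447854656915e-16 0.07359999999999998 8.524773109485772e-17
```

Run:
```python
from h import *
np.set_printoptions(precision=3,suppress=True)
D=tilt(np.pi/2)
c=inB([.522,-.1265,0]);print(c)
grab(20)
movep(B(c[0],-.058,.2),D)
move_l(B(c[0],-.058,.05),.2)
print(move_l(B(c[0],-.058,.009),.05,until_force=6))
print(get_state()["position"])
move_l(B(c[0],-.13,.009),.06)
f=grab_frame("top");save(f,"p1.png",(330,180,450,290),5)
for cam in("top",):
  for r in tip_of(cam,"padlock"): print(r["score"],r["centre"],inB(onz(f,r["centre"],.002)))
print(get_state()["clock"],get_state()["contact_force"])
```

```text
[-0.009 -0.11   0.   ]
False
[ 0.52  -0.074  0.009]
0.74 [266.6, 206.1] [0.085 0.212 0.002]
8.4583 [ 0.122 -0.533 -0.242]
```

View pics/p1.png

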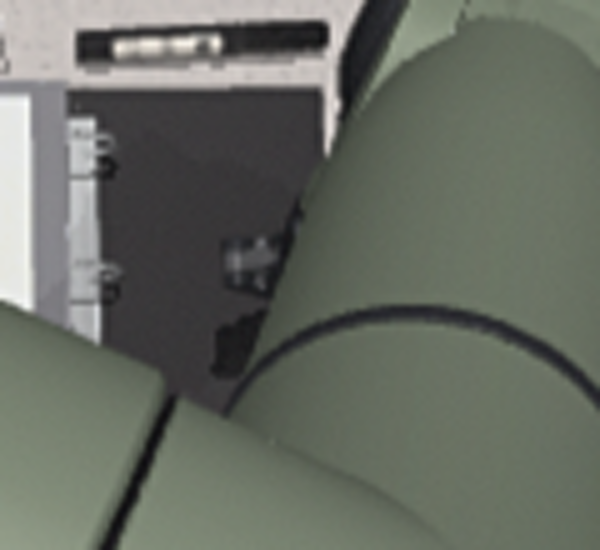

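The arm hides the padlock in the top view. I'll carry on with the push, back off, then look again.

Run:
```python
from h import *
np.set_printoptions(precision=3,suppress=True)
x=-.009
move_l(B(x,-.172,.009),.06)
print(get_state()["contact_force"])
move_l(B(x,-.150,.009),.1)
move_l(B(x,-.150,.18),.25)
movep(B(-.10,.26,.22),tilt(np.pi/2))
f=grab_frame("top");save(f,"p2.png",(270,180,450,290),4)
r=silhouettes("top","padlock")
for c in r: print(c["score"],c["centre"],inB(onz(f,c["centre"],.015)))
for c in tip_of("top","padlock"): print(c["score"],c["centre"],inB(onz(f,c["centre"],0)))
print(get_state()["clock"])
for az in(-.8,-1.2,-1.57):
  for el in (35,45,52): print(az,el,[ik(B(-.078,.15,.012),tilt(np.radians(el),1,az)),ik(B(-.078,.07,.14),tilt(np.radians(el),1,az))])
```

```text
[-0.852 -0.52  -0.295]
0.85 [261.7, 202.7] [0.091 0.224 0.015]
0.72 [423.6, 235.2] [-0.002 -0.208  0.015]
0.72 [291.4, 306.3] [-0.187  0.143  0.015]
0.71 [342.4, 308.2] [-0.193  0.011  0.015]
0.94 [285.2, 304.5] [-0.181  0.16   0.   ]
0.9 [264.9, 206.3] [0.085 0.217 0.   ]
0.74 [346.7, 304.8] [-0.183 -0.001  0.   ]
0.55 [422.5, 235.6] [-0.    -0.209  0.   ]
12.2167
-0.8 35 [array([ 0.67 ,  0.678, -0.943, -0.244, -0.947,  1.334]), array([ 0.483,  0.278, -1.087, -0.222, -0.889,  1.04 ])]
-0.8 45 [array([ 0.585,  0.57 , -0.945, -0.162, -0.761,  1.261]), array([ 0.39 ,  0.176, -1.019, -0.01 , -0.703,  1.011])]
-0.8 52 [array([ 0.517,  0.508, -0.932, -0.089, -0.631,  1.208]), array([ 0.319,  0.132, -0.965,  0.122, -0.575,  0.977])]
-1.2 35 [array([ 0.658,  0.788, -0.529,  0.593, -0.917,  1.989]), array([ 0.511,  0.459, -0.681,  0.576, -0.952,  1.749])]
-1.2 45 [array([ 0.589,  0.674, -0.607,  0.468, -0.769,  1.825]), array([ 0.433,  0.354, -0.702,  0.54 , -0.785,  1.607])]
-1.2 52 [array([ 0.532,  0.606, -0.648,  0.413, -0.657,  1.727]), array([ 0.368,  0.296, -0.704,  0.54 , -0.663,  1.521])]
-1.57 35 [array([ 0.59 ,  0.927, -0.207,  1.081, -0.772,  2.392]), array([ 0.462,  0.648, -0.35 ,  1.104, -0.843,  2.237])]
-1.57 45 [array([ 0.538,  0.797, -0.328,  0.893, -0.669,  2.229]), array([ 0.401,  0.524, -0.421,  0.966, -0.722,  2.064])]
-1.57 52 [array([ 0.493,  0.715, -0.405,  0.781, -0.586,  2.126]), array([ 0.348,  0.448, -0.464,  0.893, -0.626,  1.957])]
```

View pics/p2.png

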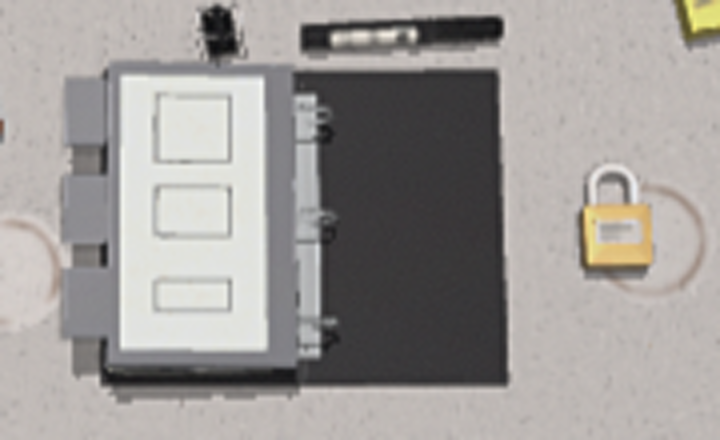

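The padlock now lies flat on the desk at top px (423,235), about 208 mm right of the spine. It is clear of where the tab will land. Next I lift the top leaf from under its tab.

Run:
```python
from h import *
np.set_printoptions(precision=3,suppress=True)
az=-1.2;T=tilt(np.radians(45),1,az);x=-.068
def st(n): s=get_state();print(n,inB(s["position"]),s["contact_force"],round(s["clock"],2))
movep(B(x-.01,.215,.12),T);st("a")
move_l(B(x,.195,.014),.15)
print(move_l(B(x,.150,.014),.08,until_force=8));st("in")
for t in (10,20,30,40,50,60,70,78):
    a=np.radians(t);hit=move_l(B(x,.158*np.cos(a)-.008,.044+.158*np.sin(a)-.027),.12,until_force=15)
    if hit: st("HIT %d"%t);break
st("up")
f=grab_frame("top");g=grab_frame("scene")
im=np.hstack([f["img"][170:300,250:410],g["img"][180:310,240:400]])[:,:,::-1]
cv2.imwrite("pics/p3.png",cv2.resize(im,None,fx=2.5,fy=2.5))
```

```text
a [-0.078  0.215  0.12 ] [-0.436  0.253 -0.385] 13.67
False
in [-0.068  0.15   0.014] [-0.248  0.599  0.125] 15.25
up [-0.068  0.025  0.171] [ 0.475 -0.24  -0.077] 18.29
```

View pics/p3.png

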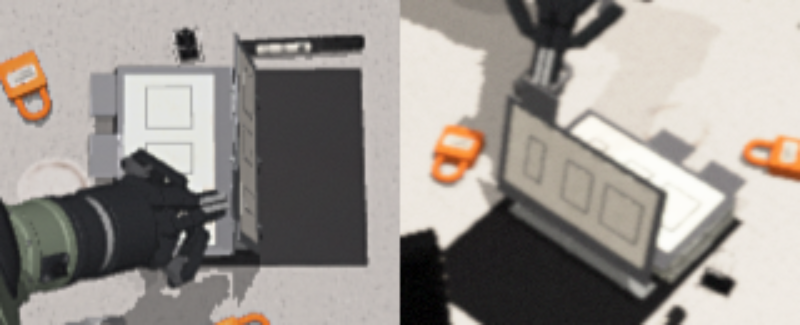

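The pictures show the top leaf nearly upright (crop x≈245 on the left), with the next leaf's tab still lying on the stack. Now I go vertical and push the leaf over and down.

Run:
```python
from h import *
np.set_printoptions(precision=3,suppress=True)
x=-.068;V=tilt(np.pi/2,1,-1.2)
def st(n): s=get_state();print(n,inB(s["position"]),s["contact_force"],round(s["clock"],2))
move_l(B(x,.045,.155),.1);
movep(B(x,.045,.155),V);st("vert")
for y,z in((.01,.150),(-.03,.148),(-.06,.132),(-.085,.107),(-.103,.08),(-.112,.055),(-.117,.03)):
    if move_l(B(x,y,z),.1,until_force=15): st("HIT");break
st("over")
print(move_l(B(x,-.118,.006),.04,until_force=10));st("press")
move_l(B(x,-.118,.15),.2)
movep(B(-.10,.26,.22),tilt(np.pi/2))
f=grab_frame("top");g=grab_frame("scene")
im=np.hstack([f["img"][170:300,280:440],g["img"][190:320,240:400]])[:,:,::-1]
cv2.imwrite("pics/p4.png",cv2.resize(im,None,fx=2.5,fy=2.5));st("end")
```

```text
vert [-0.069  0.045  0.155] [-0.245  0.767 -0.151] 19.57
over [-0.068 -0.117  0.03 ] [-0.282 -0.422  0.105] 22.92
True
press [-0.068 -0.118  0.007] [-2.087  1.341 10.409] 23.5
end [-0.1    0.259  0.22 ] [0.315 0.394 0.317] 25.9
```

View pics/p4.png

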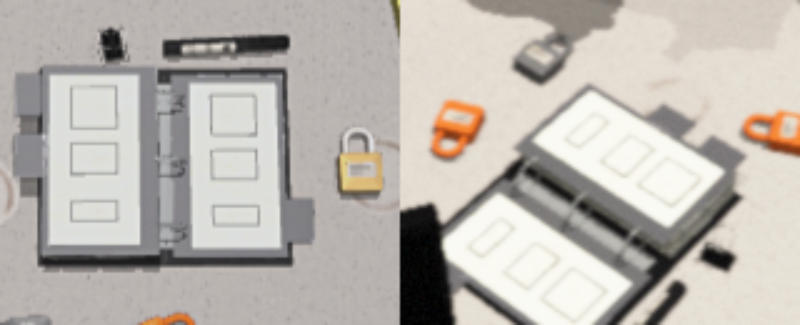

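The leaf lies flat on the right cover with its tab at crop (300,220). The next leaf is still on the left and the padlock is clear at (360,165). The press stopped at the expected height of 7 mm.

```bash
python3 -c "
from cell import *
sleep(0.3);print(sign_off())"
```

```text
the job is handed in; nothing more can be done
None
```

The job is handed in: the padlock was pushed off and lies flat on the desk about 208 mm right of the spine, the top leaf is turned and pressed flat on the right cover, and the next leaf and everything else in the final picture look undisturbed; the sign-off returned no verdict.

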